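# Hold the hidden bolt head behind a bookcase bracket

## Task

A spanner has been left on the nut of one of the two bookcase brackets, and its weight has twisted the bolt so that the spanner droops. Reach down into the narrow gap behind that bracket, grip the bolt's hidden hex head by its flats, turn it until the spanner is level again, and finish still holding the head there so that it cannot turn back while a colleague takes over at the nut. Move the spanner only through the bolt head, never by touching it, and leave the book, the jar and the brush where they are.

Things in the scene. Friction and masses are not known exactly. Their poses are not given: they have to be found in the camera images.
- bracket: Fixed bookcase foot with the spanner. Origin: underside centre of its oak base (150 x 110 x 18 mm). x points across the gap to the spanner (away from the robot, within 0.35 rad), y along the handle's side, z up. Steel plate x 24..30 mm, 60 mm wide, top z 116; oak rail x -44..-26 mm, 80 mm wide, top z 112. The 50 mm gap between is open above and at both sides, down to z 18.
- head_center (a point): Centre of the steel hex head: at x 0, y 0, z 100 mm in the bracket's frame, staying there as the bolt turns. The head is 24 mm across flats (flats 13.9 mm wide) and 20 mm long along the bolt; a collar of 20 mm diameter joins it to the plate. The point turns with the bolt: x along the bolt, y along the spanner's handle.
- bolt (a joint): Angle of head, nut and spanner together, rad, about the bracket's x: 0 = spanner level, a pair of flats upright, facing the bracket's +y and -y; negative = spanner droops, that pair leaning as much, upper end towards +y (stops -0.6, 0.45). A springy bush (0.45 Nm/rad, slack at 0) and the weight (0.1 to 0.22 Nm) balance at -0.2 to -0.5, where it returns when let go.
- spanner_end (a point): Middle of the free end of the flat steel spanner fixed on the nut beyond the plate: 41 mm along x and 144 mm along y from the head's centre, in the bolt's turning frame. Ring 38 mm in diameter and 9 mm thick round the bolt axis; handle 14 mm wide, 6 mm thick; open jaw 28 mm wide ending 172 mm from the axis. Not to be touched.
- plain_bracket: The same fixed bookcase foot, bracket, bolt head and nut, but without a spanner; same frame and sizes as the bracket. Not part of the job.
- book: Closed dark red leather book lying on the table, 125 x 185 x 32 mm, origin at the centre of its underside. Leave it.
- jar: Jar, 56 mm in diameter, 70 mm high, standing; origin at the centre of its underside. Leave it.
- brush: Flat brush with a wooden handle lying on the table, about 200 mm long. Leave it.

How it is judged:
By the outcome, as a careful person would: the job done as asked, in the order asked, and still so for the second after the job is handed in, while the arm keeps its last pose, push and grip.
It also fails if it takes over 38 s, if anything falls off the work surface, if the arm or the gripper's body presses on something with over 40 N, if the wrist force passes 120 N, or if a joint passes its speed limit or range.

## Robot

A 6-joint arm with a two-finger parallel gripper is mounted at the origin on the work surface. World frame = base frame: x ahead of the robot, y to its left, z up, the work surface at z = 0. Lengths are in mm, angles in rad, forces in N, time in s.
With the tool pointing down it reaches from about 350 to 775 mm from the base axis. Payload 7.3 kg.
Tool frame: the origin (TCP) lies at the centre of the arm's flange, where the gripper is bolted on; the fingertips stand 178 mm ahead of it and the grasp point (between the pads) lies 159 mm ahead of it; z points along the fingers, y is the direction in which the jaws open and shut (so a half turn about z gives the same grasp; the last joint's range is limited). The gripper opens to 92 mm and grips with 3 to 60 N. Pads are 19 mm wide; open, the fingers measure 130 mm over their backs; the gripper's body (75 mm by 190 mm) begins 47 mm behind the grasp point.
Start: joints at [-1.449, 0.342, 1.524, -0, 1.275, -0.146], TCP at [138.94, -506.284, 404.741] pointing down, gripper open.
Joint ranges: [-2.53, 2.53], [-0.77, 2.02], [0.04, 2.7], [-1, 4.14], [0.28, 2.66], [-3.11, 3.11]. Speed limits (rad/s): [2.57, 2.57, 3.14, 3.14, 3.14, 3.14].

## Interface

Orientations are given as [roll, pitch, yaw] about the fixed x, y, z axes, in that order (R = Rz(yaw) Ry(pitch) Rx(roll)).
In Python, from plant import get_obs, capture, close_job gives the robot as it stands. The module is installed in compiled form; this text tells all that it offers.
- The arm moves only by the shell command python3 -m pendant 'ROWS'. ROWS is JSON, a list of rows, each a list of 3 entries, a list of its own where there are three numbers: the shift along the tool's x, y, z in m, then the turn, a rotation vector about the tool's x, y, z in rad, then the finger opening in m, from 0 to 0.0918. In form: [[[tx, ty, tz], [wx, wy, wz], fingers], ...]. A call has 1 to 10 rows; each row is the pose to reach, as a shift and turn from the pose commanded when the call began, along the tool's axes at that moment; what a row does not reach only later rows make up. A row lasts 1/12 s, in which the tool goes at most 41.7 mm and 7.16 degrees, less where a joint would pass 70% of its speed; a pose out of reach is approached as far as the arm can. A call with a gripper value outside its range is refused whole. The fingers move at their own pace and stop on an object; the grip force is fixed at half the most. Time passes only in rows, so rows that repeat a pose let the fingers close. It gives the time, the measured TCP pose, the force and the opening at its end, in the units of the state.
- get_obs(): the state, without advancing time (a new reading comes with each control period).
- capture(name): name is "scene" or "top"; returns a dict with "color" (400x640x3 uint8, red, green, blue), "mtx" (3x3 intrinsics, pixels), "dist" ([k1, k2, p1, p2, k3] as OpenCV has them; the pictures are not rectified), "rvec" (rotation vector, rad) and "tvec" (3), from world to camera coordinates, as OpenCV has them. Camera axes: x right, y down, z forward; pixel columns grow to the right and rows downward; lengths in mm; the calibration is good to about 2 mm. A picture is of the moment at which its call begins. There is no depth.
- close_job(): hands the job in, once; it reports no verdict.
The state is a dict: "time": time; "joint_positions": joint angles; "dq": joint speeds; "tau": joint torques, N m; "tool_pos": TCP position; "tcp_rot": TCP orientation; "contact_force": force on the tool from outside, world axes, zero at the start; "moment": the same for the moment, N m; "grip_width": finger opening in mm.
Only numpy, scipy, OpenCV 4.12 (cv2) and the standard library are available. Lean on these libraries where they do the work, as an engineer would, in place of code of your own. Each camera call takes 0.05 s, during which the arm holds its last target. There are 200 camera calls.

## Working session

There is one attempt and no reset: what is moved stays moved. The work goes in short steps, Python scripts to look and compute and a shell command to move; the robot and the scene stay as the last step left them, time stands still between calls to the robot, and variables do not carry over. Pictures are saved under pics/ and viewed, about 8 in all and at most 12, crops included, and the job is handed in when it is done.

```bash
mkdir -p pics
python3 - <<'E'
from plant import get_obs, capture
import cv2, pickle
for n in("scene","top"):
    c=capture(n); pickle.dump(c,open(n+"0.pkl","wb")); cv2.imwrite(f"pics/{n}0.png",c["color"][:,:,::-1])
    print(n,c["mtx"].round(1).tolist(),c["dist"],c["rvec"],c["tvec"])
print(get_obs())
E
```

```text
scene [[456.1, 0.0, 318.5], [0.0, 456.1, 202.4], [0.0, 0.0, 1.0]] [-0.03030267  0.          0.          0.          0.        ] [ 1.64332955  1.61957985 -0.821084  ] [  22.62671348 -265.14340233 1626.31135567]
top [[503.8, 0.0, 316.7], [0.0, 503.8, 195.9], [0.0, 0.0, 1.0]] [-0.12833159  0.          0.          0.          0.        ] [ 2.18586976 -2.18542032  0.12453161] [ -42.3091466   602.4746448  1396.71324306]
{'time': 0.1, 'joint_positions': array([-1.44900526e+00,  3.42652101e-01,  1.52492604e+00, -3.82235204e-07,
        1.27535978e+00, -1.45992303e-01]), 'dq': array([ 0.00186036, -0.00148043, -0.00320133,  0.00089178, -0.00038447,
        0.00026051]), 'tau': array([ 3.22597538e-03, -4.32004023e+01, -2.44695157e+01,  7.19255162e-02,
        5.24943159e-02, -4.91762910e-05]), 'tool_pos': array([ 138.92315669, -506.16552998,  404.11318668]), 'tcp_rot': array([-3.14026165e+00, -1.95339655e-04,  2.67783353e-01]), 'contact_force': array([-0.72686762,  0.66170478,  0.14334678]), 'moment': array([-0.01475482,  0.04844054, -0.01219716]), 'grip_width': 91.46220138005125}
```

View pics/scene0.png

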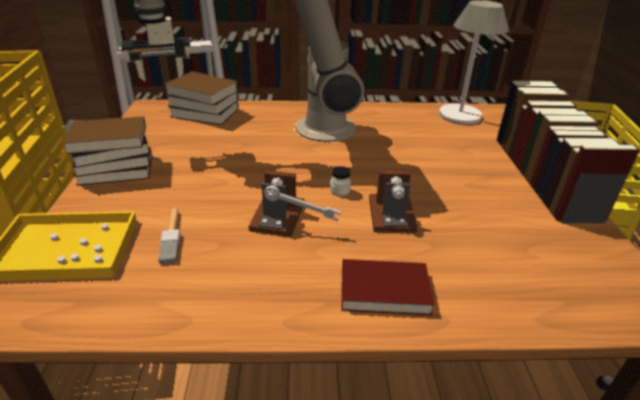

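View pics/top0.png

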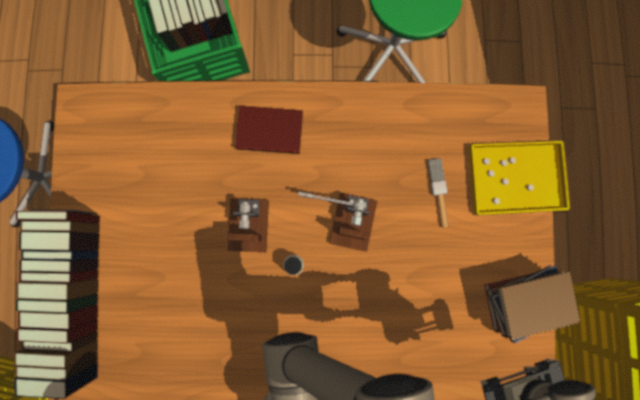

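The scene camera faces the robot. The spanner bracket is at about (277,205) there and (352,220) in the top view, with the handle running towards +y. The jar is at (292,264) in the top view. Next I'll enlarge the bracket in both.

Run:
```python
import cv2, numpy as np
a=cv2.imread("pics/scene0.png")[165:245,240:355]; b=cv2.imread("pics/top0.png")[175:260,275:390]
a=cv2.resize(a,(690,480),interpolation=cv2.INTER_CUBIC)
cv2.imwrite("pics/a.png",a)
b=cv2.resize(b,(805*6//7,85*6),interpolation=cv2.INTER_CUBIC); cv2.imwrite("pics/b.png",b)
```

```text
(no output)
```

View pics/a.png

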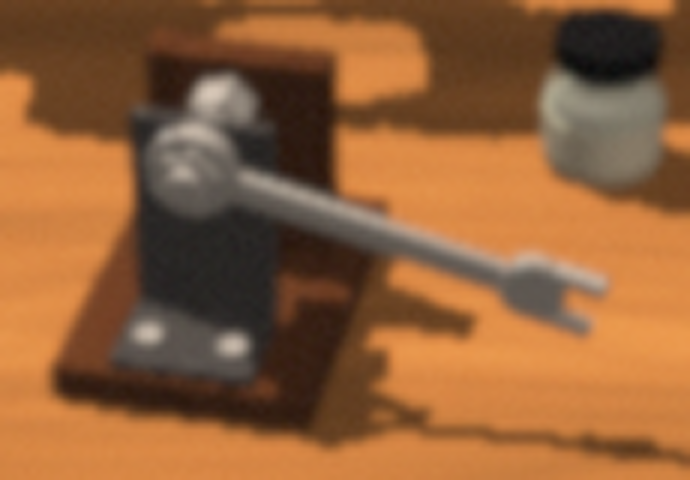

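View pics/b.png

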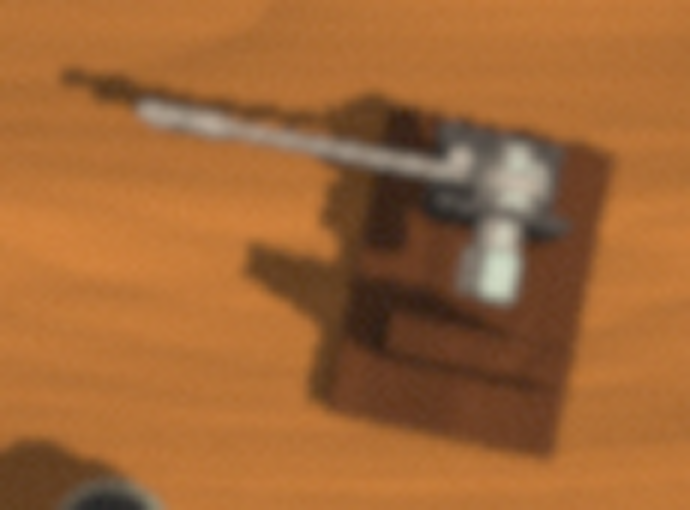

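```bash
cat > fit.py <<'E'
import cv2, pickle, numpy as np
from scipy.optimize import least_squares
C={n:pickle.load(open(n+"0.pkl","rb")) for n in("scene","top")}
def rot(t): return np.array([[np.cos(t),-np.sin(t),0],[np.sin(t),np.cos(t),0],[0,0,1]])
def proj(n,P):
    c=C[n]; return cv2.projectPoints(np.array(P,float),c["rvec"],c["tvec"],c["mtx"],c["dist"])[0][:,0]
def sp(r,b,x=41): return [x,r*np.cos(b),100+r*np.sin(b)]
obs={"scene":((240,165),[((30,-30,116),(133,112)),((30,30,116),(273,128)),((45,0,100),(190,171)),((75,-55,0),(58,396)),((75,55,0),(317,435)),((-44,-40,112),(153,35)),((-44,40,112),(335,50)),(('s',172),(596,306))]),
"top":((275,175),[((75,-55,18),(610,153)),((-75,-55,18),(553,457)),((-75,55,18),(322,405)),((75,55,18),(385,97)),((0,0,112),(495,275)),(('s',172),(140,106))])}
def res(p,full=False):
    x,y,t,b=p; out=[]
    for n,(o,l) in obs.items():
        P=[rot(t)@np.array(sp(q[1],b) if q[0]=='s' else q)+[x,y,0] for q,_ in l]
        m=(np.array([u for _,u in l])+.5)/6-.5+o
        out.append(proj(n,P)-m)
    return out if full else np.concatenate(out).ravel()
if __name__=="__main__":
    s=least_squares(res,[600,-60,-.2,-.3],loss='soft_l1'); print(s.x)
    for r in res(s.x,True): print(r.round(2).tolist())
    J=s.jac; print(np.sqrt(np.diag(np.linalg.inv(J.T@J))))
    x,y,t,b=s.x; print("head",rot(t)@[0,0,100]+[x,y,0])
E
python3 fit.py
```

```text
[ 5.30721534e+02 -1.44251961e+02 -2.11188153e-01 -2.37134754e-01]
[[-1.0, 0.55], [-0.14, 0.84], [0.11, 1.12], [-1.12, 0.93], [-1.16, 0.4], [0.24, -0.97], [0.51, 0.13], [0.88, 0.14]]
[[0.34, -0.35], [-0.68, 0.55], [-0.11, 1.15], [0.26, 0.89], [-1.26, -0.47], [-0.09, 1.34]]
[1.26083122 0.8757752  0.01308838 0.02083198]
head [ 530.7215337  -144.25196052  100.        ]
```

Fit residuals are about 1 px. The head is at about (531, -144, 100), yaw -0.211 and bolt -0.24, which is inside the given ranges. Next I'll work out the pre-grasp: 90 mm back along the leaning flats.

```bash
cat > go.py <<'E'
# usage: go.py tilt back [x y yaw]: shift (m) and rotvec in tool axes to the grasp pose
import sys, numpy as np
from scipy.spatial.transform import Rotation as R
from plant import get_obs
a=[float(v) for v in sys.argv[1:]]; b,back=a[:2]; x,y,yaw=a[2:] if len(a)>2 else (530.7,-144.3,-.211)
T=R.from_euler('z',yaw)*R.from_euler('x',b)*R.from_euler('x',np.pi)
o=get_obs(); R0=R.from_euler('xyz',o["tcp_rot"]); p=np.array([x,y,100])-T.apply([0,0,159+back])
print("target",p.round(1),"shift",(R0.inv().apply(p-o["tool_pos"])/1000).round(4).tolist(),"rot",(R0.inv()*T).as_rotvec().round(4).tolist())
print("now t",o["time"],o["tool_pos"].round(1),o["tcp_rot"].round(3),"F",o["contact_force"].round(1),"M",o["moment"].round(2),"w",round(o["grip_width"],1),"q",o["joint_positions"].round(2))
E
python3 go.py -0.24 90
```

```text
target [543.1 -86.4 341.9] shift [0.5008, -0.2978, 0.0627] rot [-0.2367, -0.0573, 0.4765]
now t 0.1 [ 138.9 -506.2  404.1] [-3.14  -0.     0.268] F [-0.7  0.7  0.1] M [-0.01  0.05 -0.01] w 91.5 q [-1.45  0.34  1.52 -0.    1.28 -0.15]
```

```bash
python3 -m pendant '[[[0.25,-0.149,0],[-0.118,-0.029,0.238],0.06],[[0.25,-0.149,0],[-0.118,-0.029,0.238],0.06],[[0.25,-0.149,0],[-0.118,-0.029,0.238],0.06],[[0.25,-0.149,0],[-0.118,-0.029,0.238],0.06],[[0.25,-0.149,0],[-0.118,-0.029,0.238],0.06],[[0.25,-0.149,0],[-0.118,-0.029,0.238],0.06],[[0.5,-0.298,0.03],[-0.237,-0.057,0.476],0.06],[[0.5,-0.298,0.03],[-0.237,-0.057,0.476],0.06],[[0.5,-0.298,0.03],[-0.237,-0.057,0.476],0.06],[[0.5,-0.298,0.03],[-0.237,-0.057,0.476],0.06]]'; python3 go.py -0.24 90
```

```text
time: 0.93
tool_pos: [405.8, -228.8, 392.2]
tcp_rot: [2.898, -0.002, -0.215]
contact_force: [0.7, 0.2, -0.4]
grip_width: 60.0
target [543.1 -86.4 341.9] shift [0.1037, -0.1756, 0.0084] rot [0.004, -0.0008, -0.004]
now t 0.9333 [ 405.8 -228.8  392.2] [ 2.898e+00 -2.000e-03 -2.150e-01] F [ 0.7  0.2 -0.4] M [ 0.1  -0.06  0.03] w 60.0 q [-0.61  0.23  1.73 -0.25  1.1   1.28]
```

```bash
python3 -m pendant '[[[0.1,-0.171,0.009],[0,0,0],0.06],[[0.1,-0.171,0.009],[0,0,0],0.06],[[0.1,-0.171,0.009],[0,0,0],0.06],[[0.1,-0.171,0.009],[0,0,0],0.06],[[0.1,-0.171,0.009],[0,0,0],0.06],[[0.1,-0.171,0.009],[0,0,0],0.06],[[0.1,-0.171,0.009],[0,0,0],0.06],[[0.1,-0.171,0.009],[0,0,0],0.06]]'; python3 go.py -0.24 90
python3 - <<'E'
from plant import capture
import cv2, numpy as np
a=capture("scene")["color"][100:240,230:370,::-1]; b=capture("top")["color"][150:290,280:420,::-1]
cv2.imwrite("pics/c.png",cv2.resize(np.hstack([a,b]),(784,392),interpolation=cv2.INTER_CUBIC))
E
```

```text
time: 1.6
tool_pos: [537.1, -90.8, 342.4]
tcp_rot: [2.9, 0.0, -0.21]
contact_force: [-0.1, -0.6, 0.6]
grip_width: 60.1
target [543.1 -86.4 341.9] shift [0.005, -0.0055, -0.0008] rot [0.0018, 0.0002, 0.001]
now t 1.6 [537.1 -90.8 342.4] [ 2.9   0.   -0.21] F [-0.1 -0.6  0.6] M [ 0.17 -0.03  0.03] w 60.1 q [-0.25  0.44  1.56 -0.27  1.14  1.65]
```

View pics/c.png

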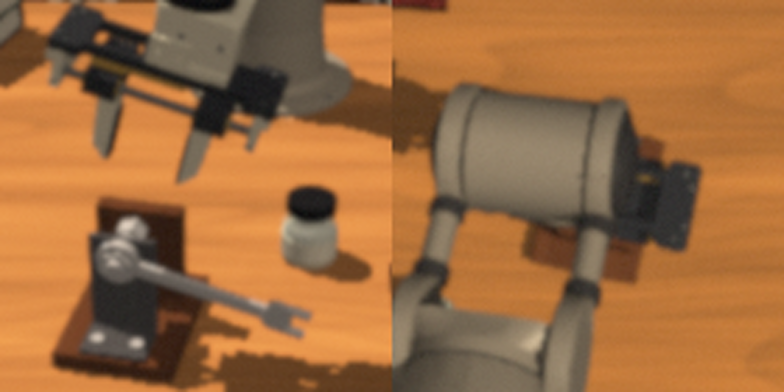

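Left panel: the fingers at (105,130) and (190,150) straddle the head at (132,230), tilted the right way. The top camera's view is blocked. I'll correct 5 mm and descend along the tool axis.

```bash
python3 -m pendant '[[[0.005,-0.0055,0.01],[0,0,0],0.06],[[0.005,-0.0055,0.025],[0,0,0],0.06],[[0.005,-0.0055,0.04],[0,0,0],0.06],[[0.005,-0.0055,0.055],[0,0,0],0.06],[[0.005,-0.0055,0.062],[0,0,0],0.06],[[0.005,-0.0055,0.068],[0,0,0],0.06],[[0.005,-0.0055,0.068],[0,0,0],0.06],[[0.005,-0.0055,0.068],[0,0,0],0.06]]'; python3 go.py -0.24 0
```

```text
time: 2.37
tool_pos: [540.1, -102.7, 275.6]
tcp_rot: [2.9, -0.001, -0.211]
contact_force: [-0.4, -0.1, 0.1]
grip_width: 60.2
target [ 538.6 -107.3  254.4] shift [-0.0005, -0.0004, 0.0217] rot [0.0015, -0.0011, -0.0003]
now t 2.3667 [ 540.1 -102.7  275.6] [ 2.90e+00 -1.00e-03 -2.11e-01] F [-0.4 -0.1  0.1] M [ 0.21 -0.03 -0.  ] w 60.2 q [-0.27  0.53  1.63 -0.29  0.99  1.68]
```

```bash
python3 -m pendant '[[[0,0,0.008],[0,0,0],0.06],[[0,0,0.015],[0,0,0],0.06],[[0,0,0.021],[0,0,0],0.06],[[0,0,0.0215],[0,0,0],0.06],[[0,0,0.0215],[0,0,0],0.06],[[0,0,0.0215],[0,0,0],0.06]]'; python3 go.py -0.24 0
python3 - <<'E'
from plant import capture
import cv2, numpy as np
a=capture("scene")["color"][150:240,235:355,::-1]
cv2.imwrite("pics/d.png",cv2.resize(a,None,fx=6,fy=6,interpolation=cv2.INTER_CUBIC))
E
```

```text
time: 2.87
tool_pos: [539.0, -107.5, 254.6]
tcp_rot: [2.9, -0.001, -0.21]
contact_force: [-0.6, -0.3, -0.2]
grip_width: 59.7
target [ 538.6 -107.3  254.4] shift [-0.0005, -0.0001, 0.0001] rot [0.0015, -0.0009, 0.0003]
now t 2.8667 [ 539.  -107.5  254.6] [ 2.9e+00 -1.0e-03 -2.1e-01] F [-0.6 -0.3 -0.2] M [ 0.13 -0.01 -0.02] w 59.7 q [-0.28  0.56  1.65 -0.3   0.94  1.68]
```

View pics/d.png

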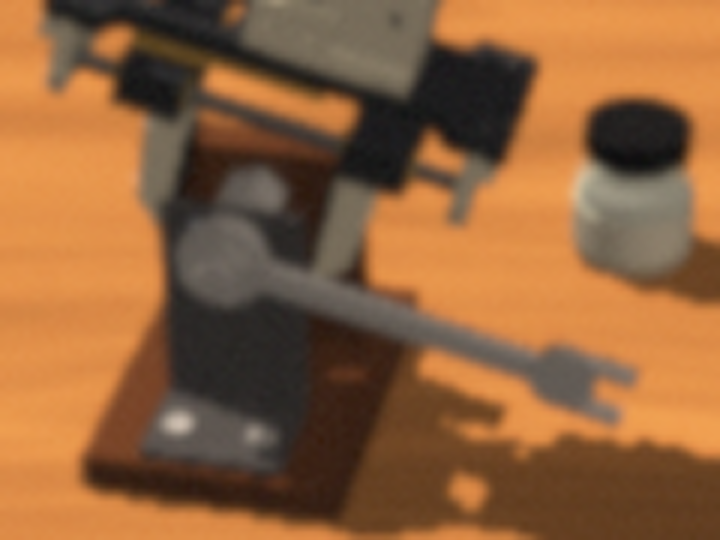

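The head at (252,188) sits between the fingers at (190,180) and (345,190), and the spanner is untouched. I'll close in stages, watching the force.

```bash
python3 -m pendant '[[[0,0,0],[0,0,0],0.03],[[0,0,0],[0,0,0],0.03],[[0,0,0],[0,0,0],0.03],[[0,0,0],[0,0,0],0.03],[[0,0,0],[0,0,0],0.03],[[0,0,0],[0,0,0],0.03]]'; python3 go.py -0.24 0; python3 -m pendant '[[[0,0,0],[0,0,0],0.025],[[0,0,0],[0,0,0],0.025],[[0,0,0],[0,0,0],0.02],[[0,0,0],[0,0,0],0.02],[[0,0,0],[0,0,0],0.02],[[0,0,0],[0,0,0],0.02]]'; python3 go.py -0.24 0
```

```text
time: 3.42
tool_pos: [539.0, -107.5, 254.6]
tcp_rot: [2.9, -0.001, -0.21]
contact_force: [-0.4, -0.0, 0.6]
grip_width: 30.8
target [ 538.6 -107.3  254.4] shift [-0.0004, -0.0001, 0.0002] rot [0.0016, -0.001, 0.0004]
now t 3.4167 [ 539.  -107.5  254.6] [ 2.9e+00 -1.0e-03 -2.1e-01] F [-0.4 -0.   0.6] M [0.16 0.   0.04] w 30.8 q [-0.28  0.56  1.65 -0.3   0.94  1.68]
time: 3.92
tool_pos: [538.9, -108.1, 254.7]
tcp_rot: [2.899, -0.001, -0.211]
contact_force: [-1.3, -4.9, 1.3]
grip_width: 23.8
target [ 538.6 -107.3  254.4] shift [-0.0004, -0.0007, 0.0001] rot [0.0025, -0.0007, 0.0002]
now t 3.9167 [ 538.9 -108.1  254.7] [ 2.899e+00 -1.000e-03 -2.110e-01] F [-1.3 -4.9  1.3] M [-0.7   0.23 -0.04] w 23.8 q [-0.28  0.56  1.65 -0.3   0.94  1.68]
```

Closed on 23.8 mm, so the 24 mm flats are gripped squarely, with about 0.7 mm of offset in y. Now I'll turn about the head centre, taking that offset out.

```bash
python3 -m pendant '[[[0,0.0007,0],[0,0,0],0.015],[[0,0.0039,0],[0.02,0,0],0.015],[[0,0.0071,0.0001],[0.04,0,0],0.015],[[0,0.0102,0.0003],[0.06,0,0],0.015],[[0,0.0134,0.0005],[0.08,0,0],0.015],[[0,0.0166,0.0008],[0.10,0,0],0.015],[[0,0.0197,0.0011],[0.12,0,0],0.015],[[0,0.0197,0.0011],[0.12,0,0],0.015],[[0,0.0197,0.0011],[0.12,0,0],0.015]]'; python3 go.py -0.12 0 530.5 -145 -0.211
```

```text
time: 4.67
tool_pos: [534.9, -126.6, 258.2]
tcp_rot: [3.02, -0.001, -0.211]
contact_force: [0.2, -2.5, -0.8]
grip_width: 24.0
target [ 534.5 -126.4  257.9] shift [-0.0004, -0.0001, 0.0003] rot [0.0019, -0.001, -0.0001]
now t 4.6667 [ 534.9 -126.6  258.2] [ 3.02e+00 -1.00e-03 -2.11e-01] F [ 0.2 -2.5 -0.8] M [-0.32  0.13 -0.05] w 24.0 q [-0.34  0.54  1.65 -0.15  0.94  1.53]
```

```bash
python3 -m pendant '[[[0,0.0032,0],[0.02,0,0],0.015],[[0,0.0064,0.0001],[0.04,0,0],0.015],[[0,0.0095,0.0003],[0.06,0,0],0.015],[[0,0.0127,0.0005],[0.08,0,0],0.015],[[0,0.0159,0.0008],[0.10,0,0],0.015],[[0,0.0194,0.0012],[0.122,0,0],0.015],[[0,0.0194,0.0012],[0.122,0,0],0.015],[[0,0.0194,0.0012],[0.122,0,0],0.015],[[0,0.0194,0.0012],[0.122,0,0],0.015]]'; python3 go.py 0 0 530.5 -145 -0.211
python3 - <<'E'
from plant import capture
import cv2, pickle
c=capture("scene"); pickle.dump(c,open("scene1.pkl","wb")); a=c["color"][150:240,235:355,::-1]
cv2.imwrite("pics/e.png",cv2.resize(a,None,fx=6,fy=6,interpolation=cv2.INTER_CUBIC))
E
```

```text
time: 5.42
tool_pos: [530.9, -145.3, 259.3]
tcp_rot: [3.141, -0.001, -0.21]
contact_force: [-1.5, -4.1, -0.1]
grip_width: 23.8
target [ 530.5 -145.   259. ] shift [-0.0004, -0.0002, 0.0003] rot [0.0009, -0.0007, 0.0009]
now t 5.4167 [ 530.9 -145.3  259.3] [ 3.141e+00 -1.000e-03 -2.100e-01] F [-1.5 -4.1 -0.1] M [-0.57  0.2  -0.11] w 23.8 q [-0.41  0.54  1.64 -0.    0.96  1.38]
```

View pics/e.png

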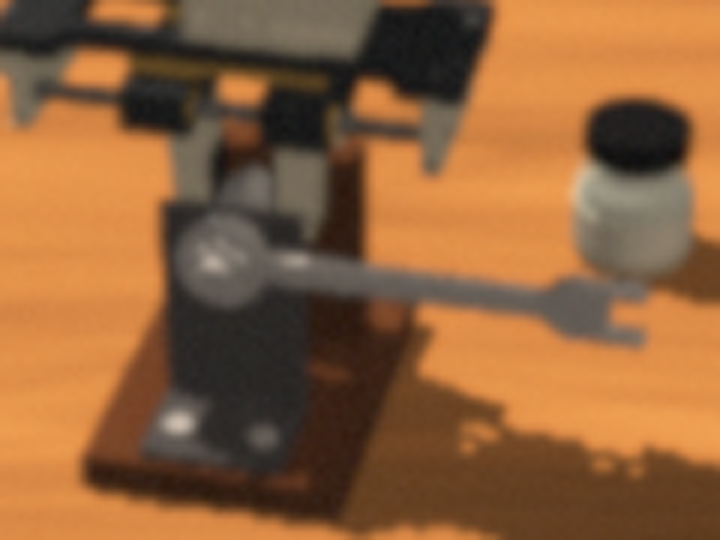

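Run:
```python
import numpy as np
from fit import *
X=[530.5,-145,0]; t=-.211
def px(b,r): return proj("scene",[rot(t)@np.array(sp(r,b,44))+X])[0]
for name,ring,tip in(("before",(223,260),(627,395)),("after",(223,260),(643,314))):
    d=(np.array(tip)-ring)/6
    bs=np.linspace(-.45,.3,751); dirs=[np.arctan2(*(px(b,172)-px(b,0))[::-1]) for b in bs]
    print(name,"by slope",bs[np.argmin(abs(np.array(dirs)-np.arctan2(d[1],d[0])))], "len",np.hypot(*d), np.hypot(*(px(0,172)-px(0,0))))
for b in(-.05,0,.05): print(b,(px(b,172)-px(b,0))*6, np.degrees(np.arctan2(*(px(b,172)-px(b,0))[::-1])))
p=proj("scene",[rot(t)@np.array([30,y,116])+X for y in(-30,30)])
print("plate edge slope",np.degrees(np.arctan2(*(p[1]-p[0])[::-1])), ((p-[235,150]+.5)*6).round())
```

```text
before by slope -0.242 len 70.99315303448479 71.57704978365916
after by slope -0.0040000000000000036 len 70.57619995437555 71.57704978365916
-0.05 [424.41538259  71.24563934] 9.529264125107055
0 [426.13462179  53.35869303] 7.137177716830614
0.05 [426.77583563  35.17000316] 4.7110203013037255
plate edge slope 6.974007305680664 [[156. 206.]
 [301. 223.]]
```

The image gives a bolt angle of -0.242 before and -0.004 now, which agrees with the arm's turn. I'll hold briefly to check it is steady, then hand in.

```bash
python3 -m pendant '[[[0,0,0],[0,0,0],0.015],[[0,0,0],[0,0,0],0.015],[[0,0,0],[0,0,0],0.015],[[0,0,0],[0,0,0],0.015],[[0,0,0],[0,0,0],0.015],[[0,0,0],[0,0,0],0.015],[[0,0,0],[0,0,0],0.015],[[0,0,0],[0,0,0],0.015]]'; python3 go.py 0 0 530.5 -145 -0.211
python3 - <<'E'
from plant import capture
import pickle, numpy as np
a=pickle.load(open("scene1.pkl","rb"))["color"].astype(int); b=capture("scene")["color"].astype(int)
print("spanner-region change mean/max",abs(a-b)[185:215,275:350].mean(),abs(a-b)[185:215,275:350].max())
E
```

```text
time: 6.13
tool_pos: [530.8, -145.5, 259.3]
tcp_rot: [-3.141, -0.001, -0.21]
contact_force: [-2.0, -4.7, 0.3]
grip_width: 23.7
target [ 530.5 -145.   259. ] shift [-0.0004, -0.0004, 0.0003] rot [-0.0003, -0.0007, 0.0006]
now t 6.1333 [ 530.8 -145.5  259.3] [-3.141e+00 -1.000e-03 -2.100e-01] F [-2.  -4.7  0.3] M [-0.78  0.31 -0.11] w 23.7 q [-0.41  0.54  1.64  0.    0.96  1.37]
spanner-region change mean/max 1.2462222222222221 12
```

```bash
python3 -c "from plant import close_job; print(close_job())"
```

```text
the job is handed in; nothing more can be done
None
```

The spanner is level again, and I handed the job in at about 6.1 s of the 38 s with the gripper still holding the bolt head.

- **Approach:** I found the spanner's bracket in the two camera views, with the head at about (530.5, -145, 100) mm and the bolt at about -0.24 rad. I lowered the gripper into the gap along the leaning flats and closed on the head. It then turned about the head centre by 0.242 rad until the tool stood upright.
- **Final angle:** The last image measurement gave a bolt angle of about -0.004 rad. The measured tool tilt was within about 0.001 rad of upright.
- **Grip:** The opening read 23.7 mm on the 24 mm flats, with a sideways force of about 5 N. After a further 0.7 s of holding, the picture around the spanner had barely changed (average 1.2 grey levels), which I took as noise.
- **Other objects:** The gripper approached only from above, and I saw no contact with the spanner. The jar had not moved in the last picture. I did not re-measure the book and brush, but the arm passed well above the table.

No check failed. The only disagreement was about 0.7 mm between the first camera estimate of the head and where the grip settled. I corrected for it when turning, and about 0.4 mm of side offset was still there at the end.

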